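# Stop the pump and eject the spent filter cartridge

## Task

Set the sampling unit's pump switch from forward to its centre off position, then press the blue filter cartridge down until its push-push latch lets go and it springs up. Draw the cartridge out and stand it upright, without dropping it, on the floor of the green tray; leave the bottle, jar and beaker where they are.

Things in the scene. Friction and masses are not known exactly. Their poses are not given: they have to be found in the camera images.
- unit: white box-shaped sampling unit fixed on the bench, 180 (its x) x 280 (its y) x 115 mm high. Origin: centre of its underside; x points to its back, y to its left, z up. In its flat top is the cartridge bay (centre at y = -60 mm, x = 0) and the pump switch (y = +85 mm, x = 0).
- bay_mouth (a point): centre of the bay's mouth, level with the unit's flat top (115 mm above the bench). The mouth is 59.5 mm along the unit's x by 103.5 mm along its y, straight-sided, with a flat dark bezel round it. Turns with the unit.
- cartridge_mid (a point): centre (half-way up) of the blue filter cartridge, a loose block 56 mm (its x) x 100 mm (its y) x 90 mm high (its z), 0.17 to 0.35 kg, axes along the unit's while in the bay, white disc on its top centre. At the start it is latched: its top stands only 4 mm above the unit's top, too little to grasp. Once sprung up its top stands 45 mm above the unit's top; its lower 45 mm are still in the bay and it lifts straight out.
- lift (a joint): height of the spring platform under the cartridge: about +0.001 m latched (start), -0.008 m hard bottom stop, +0.042 m sprung up. Push-push: press the cartridge's top 5 to 8 mm further down (it trips about 4 mm down; 5 to 9 N), then let off and it rises by itself in about half a second, as the pressing thing goes away. Pressing the sprung-up cartridge right down again latches it again.
- switch (a joint): pump switch angle, rad. 0 = upright = off (centre detent); +0.42 (stop) = forward, leaning to the unit's +x (green dot; start); -0.42 (stop) = reverse, leaning to -x (orange dot). It snaps into the nearest of the three detents when let go (changing over at about +/-0.21); moving it takes about 3 N at the knob.
- switch_knob (a point): centre of the red ball knob, 26 mm across, on a 10 mm thick steel lever, 66 mm from the pivot; upright, its top stands 83 mm above the unit's flat top.
- switch_pivot (a point): point on the switch's hinge axis, 4 mm above the unit's top; the axis runs along the unit's y. Turns with the unit: the upright knob is 66 mm straight above this point.
- tray_in (a point): centre of the inner floor of the fixed green open tray: 150 (its x) x 170 (its y) mm outside, walls 4 mm thick and 30 mm high from the bench, floor 4 mm above the bench. Turns with the tray.
- bottle: amber bottle, 60 mm across, 130 mm high, bystander; origin at the centre of its underside
- jar: glass jar, 64 mm across, 85 mm high, bystander; origin at the centre of its underside
- beaker: glass beaker, 72 mm across, 90 mm high, bystander; origin at the centre of its underside
Not all that is in view belongs to the job. Of the things that look like the part that bears tray_in, take the one that is farthest to the robot's right at the start. Of the things like the part that bears cartridge_mid, leave any that is yellow; of the rest the smaller one is meant.

How it is judged:
By the outcome, as a careful person would: the job done as asked, in the order asked, and still so for the second after the job is handed in, with the robot touching nothing.
It also fails if it takes over 54 s, if anything falls off the work surface, if the arm or the gripper's body presses on something with over 40 N, if the wrist force passes 120 N, or if a joint passes its speed limit or range.

## Robot

A 7-joint arm with a two-finger parallel gripper is mounted at the origin on the work surface. World frame = base frame: x ahead of the robot, y to its left, z up, the work surface at z = 0. Lengths are in m, angles in rad, forces in N, time in s.
With the tool pointing down it reaches from about 0.4 to 0.85 m from the base axis. Payload 4.5 kg.
Tool frame: the origin (TCP) lies on the centre line of the jaws, within the pads' length; the fingertips stand ahead of it and the grasp point (between the pads) lies 6 mm ahead of it (manip.nose_length is the z of the fingertips in the tool frame, in m); z points along the fingers, x is the direction in which the jaws open and shut, and the axes are right-handed (so a half turn about z gives the same grasp; the last joint's range is limited). The gripper opens to 88 mm and grips with 3 to 60 N. Pads are 18 mm wide; open, the fingers measure 123 mm over their backs; the gripper's body (75 mm by 187 mm) begins 45 mm behind the grasp point.
Start: joints at [1.365, 0.689, -0.195, 1.565, 0.157, 0.902, -0.215], TCP at [0.148, -0.607, 0.264] pointing down, gripper open.
Joint ranges: [-3.01, 3.01], [-0.46, 2.08], [-1.47, 1.51], [0.13, 2.56], [-1, 4.14], [0.04, 2.09], [-2.66, 2.66]. Speed limits (rad/s): [2.57, 2.57, 3.14, 3.14, 3.14, 3.14, 3.14].

## Interface

Orientations are given as a 3x3 rotation matrix whose columns are the frame's x, y, z axes.
In Python, from station import manip, eyes, ticket gives the robot as it stands. The module is installed in compiled form; this text tells all that it offers.
- The arm moves only by the tool apply_moves, never from a script. Its argument "steps" is text: rows parted by semicolons, each of 4 numbers parted by spaces: the shift along the world's x, y, z in mm, then the turn about the world's z in degrees. A call has 1 to 5 rows; each row shifts and turns the commanded pose from where the row before left it; what a row does not reach is not made up. A row lasts 1/12 s, in which the tool goes at most 41.7 mm and 7.16 degrees, less where a joint would pass 70% of its speed; a pose out of reach is approached as far as the arm can. A call is refused whole if a number of a shift passes 41.7 or a number of a turn 7.16, either way. A call with a gripper value outside its range is refused whole. "hand" is the opening, from 0 (shut) to 1 (fully open), set as the call begins (left out, the last holds). The fingers move at their own pace and stop on an object; "grip_force" is the grip in N (left out, the last holds). Time passes only in rows, so rows that do not move let the fingers close. It gives the time, the measured TCP pose, the force and the opening at its end, in the units of the state.
- manip.sense(): the state, without advancing time (a new reading comes with each control period).
- eyes.get_image(name): name is "scene" or "top" or "wrist"; returns the picture (480x640x3 uint8, red, green, blue); there is no depth.
- eyes.camera_model(name): a dict with "K" (3x3 intrinsics, pixels), "xyz" and "attitude" of the camera in the world. Camera axes: x right, y down, z forward; pixel columns grow to the right and rows downward; lengths in m; the calibration is good to about 2 mm. A picture is of the moment at which its call begins: read the wrist's pose just before it. camera_model takes no time and is no camera call; for the wrist camera it gives the pose at the moment of the call.
- ticket.sign_off(): hands the job in, once; it reports no verdict.
The state is a dict: "t": time; "qpos": joint angles; "dq": joint speeds; "joint_efforts": joint torques, N m; "ee_pos": TCP position; "tool_rot": TCP orientation; "contact_force": force on the tool from outside, world axes, zero at the start; "moment": the same for the moment, N m; "grip_width": opening from 0.0 (shut) to 1.0 (fully open).
Only numpy, scipy, OpenCV 4.12 (cv2) and the standard library are available. Lean on these libraries where they do the work, as an engineer would, in place of code of your own. Each camera call takes 0.05 s, during which the arm holds its last target.

## Working session

There is one attempt and no reset: what is moved stays moved. The work goes in short steps, Python scripts to look and compute and a tool call to move; the robot and the scene stay as the last step left them, time stands still between calls to the robot, and variables do not carry over. Pictures are saved under pics/ and viewed, and the job is handed in when it is done.

Besides the shell and the picture viewer there is one more tool, called after "Emit:" by a JSON object that holds its "method" and its "body", one argument or row to a line. apply_moves: Moves the arm, as the interface text tells. Its arguments: {"type":"object","properties":{"steps":{"type":"string"},"hand":{"type":"number"},"grip_force":{"type":"number"}},"required":["steps"]}

```bash
mkdir -p pics
cat > h.py <<'E'
import numpy as np, cv2
from station import manip, eyes, ticket
def snap(n,f):
    im=eyes.get_image(n); cv2.imwrite('pics/'+f,cv2.cvtColor(im,cv2.COLOR_RGB2BGR)); return im
def ray(n,u,v,cm=None):
    cm=cm or eyes.camera_model(n); d=np.array(cm['attitude'])@np.linalg.inv(cm['K'])@np.array([u,v,1.]); return np.array(cm['xyz']),d
def onz(n,u,v,z,cm=None):
    o,d=ray(n,u,v,cm); return o+d*(z-o[2])/d[2]
def proj(n,p,cm=None):
    cm=cm or eyes.camera_model(n); c=np.array(cm['attitude']).T@(np.array(p)-np.array(cm['xyz'])); q=np.array(cm['K'])@c; return q[:2]/q[2]
E
python3 - <<'E'
from h import *
s=manip.sense(); print(s); print(manip.nose_length)
for n in('scene','top','wrist'):
    print(n,eyes.camera_model(n)); snap(n,n+'0.png')
E
```

```text
{'t': 0.0, 'qpos': array([ 1.36478073,  0.68999328, -0.19453392,  1.566338  ,  0.15729198,
        0.90250311, -0.21506867]), 'dq': array([-3.15469327e-04, -8.98651016e-04,  1.71062656e-03, -7.06823374e-06,
       -2.07669547e-03,  1.37500580e-03, -2.84597655e-04]), 'joint_efforts': array([-6.64208869e-05, -5.27555251e+01, -1.26668092e+00, -1.53428149e+01,
       -5.25680243e-02,  6.51127542e-03,  1.69577279e-04]), 'ee_pos': array([ 0.1482792 , -0.60655023,  0.2629063 ]), 'tool_rot': array([[ 2.37644822e-01, -9.71351963e-01, -5.50318270e-04],
       [-9.71350365e-01, -2.37645431e-01,  1.76580896e-03],
       [-1.84600262e-03,  1.14916496e-04, -9.99998290e-01]]), 'contact_force': array([-0.3485137 , -1.16964509,  0.54067928]), 'moment': array([-0.01281405,  0.03036759, -0.03714264]), 'grip_width': 0.9995276495907448}
0.025
scene {'K': array([[584.76847058,   0.        , 314.44849247],
       [  0.        , 584.76847058, 234.5221833 ],
       [  0.        ,   0.        ,   1.        ]]), 'xyz': array([ 1.145294  , -0.95453498,  0.99697144]), 'attitude': array([[ 0.85673664,  0.29693024
[... 204 characters left out ...]
71029, 243.0009044 ],
       [  0.        ,   0.        ,   1.        ]]), 'xyz': array([0.41197409, 0.1550472 , 1.48198622]), 'attitude': array([[-2.92421641e-04, -9.98522298e-01,  5.43427587e-02],
       [-9.99999384e-01,  2.33790296e-04, -1.08527131e-03],
       [ 1.07096279e-03, -5.43430426e-02, -9.98521751e-01]])}
wrist {'K': array([[396.02999516,   0.        , 319.82821182],
       [  0.        , 396.02999516, 237.67350985],
       [  0.        ,   0.        ,   1.        ]]), 'xyz': array([ 0.22799873, -0.58727565,  0.38349199]), 'attitude': array([[ 0.23821834, -0.92213732, -0.30481928],
       [-0.9712091 , -0.22689629, -0.07260131],
       [-0.00221399,  0.31333823, -0.94963901]])}
```

View pics/scene0.png

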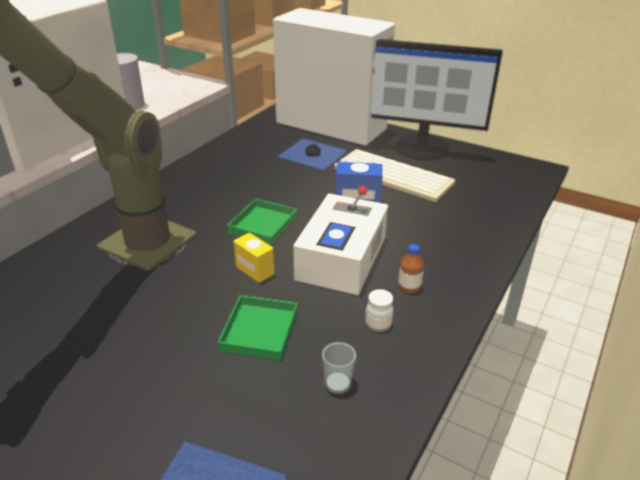

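View pics/top0.png

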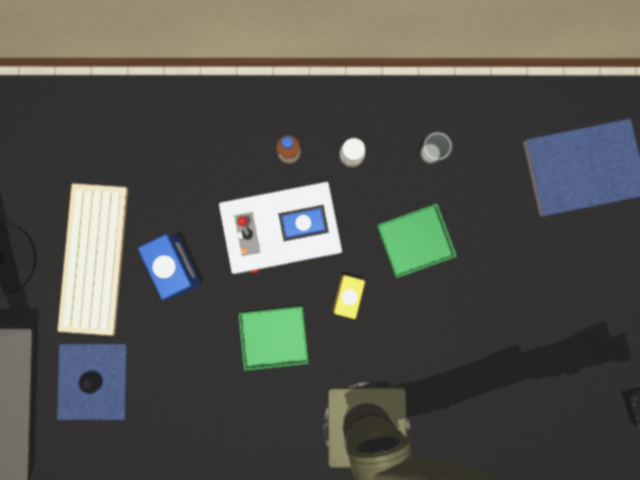

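View pics/wrist0.png

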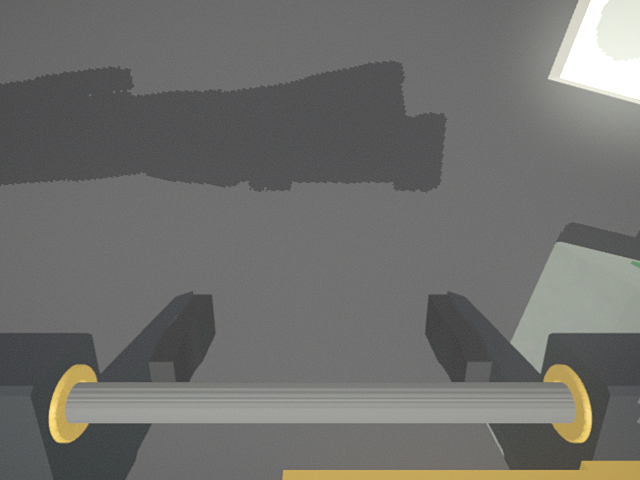

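The trays are at top-view pixels (417,240) and (274,338). The one at (417,240) is farther to the robot's right (image right = -y), so it is the target. The cartridge candidates are blue in the bay at (303,223), a larger blue one at (165,267), and a yellow one at (349,297). The one in the bay is the smaller non-yellow one. Next I measure and confirm with a crop.

```bash
cat > m.py <<'E'
from h import *
im=cv2.cvtColor(cv2.imread('pics/top0.png'),cv2.COLOR_BGR2RGB)
hsv=cv2.cvtColor(im,cv2.COLOR_RGB2HSV)
cm=eyes.camera_model('top')
print('org',proj('top',[0,0,0],cm))
def big(mask,x0,y0,x1,y1):
    m=np.zeros_like(mask); m[y0:y1,x0:x1]=mask[y0:y1,x0:x1]
    c,_=cv2.findContours(m,cv2.RETR_EXTERNAL,cv2.CHAIN_APPROX_NONE); return max(c,key=cv2.contourArea)
def rect(c,z,name):
    h=cv2.convexHull(c); r=cv2.minAreaRect(h); b=cv2.boxPoints(r)
    w=np.array([onz('top',u,v,z,cm) for u,v in b])
    e=[w[(i+1)%4]-w[i] for i in range(4)]
    print(name,'px',np.round(r[0]),'ctr',w.mean(0).round(4),'edges',[(round(np.linalg.norm(x)*1000,1),round(np.degrees(np.arctan2(x[1],x[0])),1)) for x in e[:2]])
    return w
wh=cv2.inRange(hsv,(0,0,185),(180,40,255))
rect(big(wh,210,175,350,280),.115,'unit')
bl=cv2.inRange(hsv,(105,120,90),(125,255,255))
rect(big(bl,270,200,335,245),.119,'cart')
rect(big(bl,130,225,205,305),.09,'bigblue')
gr=cv2.inRange(hsv,(50,100,60),(75,255,255))
rect(big(gr,370,195,465,285),.03,'trayR rim')
dk=cv2.inRange(hsv,(0,0,0),(180,255,70))
rect(big(dk,274,200,332,245),.115,'bezel')
m=cv2.inRange(im,(170,170,170),(255,255,255))
c=big(m,292,212,316,236);M=cv2.moments(c);print('disc',onz('top',M['m10']/M['m00'],M['m01']/M['m00'],.119,cm),M['m10']/M['m00'],M['m01']/M['m00'])
rd=cv2.inRange(hsv,(0,150,80),(5,255,255))|cv2.inRange(hsv,(172,150,80),(180,255,255))
c=big(rd,230,205,262,245);M=cv2.moments(c);p=(M['m10']/M['m00'],M['m01']/M['m00']);print('knob',p,onz('top',*p,.179,cm))
cr=np.hstack([cv2.resize(im[160:320,130:330],(800,640))]) 
cv2.imwrite('pics/crop1.png',cv2.cvtColor(cv2.resize(im[170:320,130:470],(800,353),interpolation=cv2.INTER_CUBIC),cv2.COLOR_RGB2BGR))
E
python3 m.py
```

```text
org [366.89269846 426.03108645]
unit px [280. 228.] ctr [0.5259 0.229  0.115 ] edges [(np.float64(282.5), np.float64(-78.9)), (np.float64(182.6), np.float64(-169.2))]
cart px [303. 223.] ctr [0.5372 0.1707 0.119 ] edges [(np.float64(99.2), np.float64(-79.0)), (np.float64(57.1), np.float64(-169.2))]
bigblue px [165. 267.] ctr [0.4269 0.5249 0.09  ] edges [(np.float64(91.4), np.float64(-63.2)), (np.float64(155.7), np.float64(-152.9))]
trayR rim px [416. 240.] ctr [ 0.4985 -0.132   0.03  ] edges [(np.float64(175.9), np.float64(-70.2)), (np.float64(153.8), np.float64(-161.0))]Traceback (most recent call last):
  File "m.py", line 23, in <module>
    rect(big(dk,274,200,332,245),.115,'bezel')
         ~~~^^^^^^^^^^^^^^^^^^^^
  File "m.py", line 8, in big
    c,_=cv2.findContours(m,cv2.RETR_EXTERNAL,cv2.CHAIN_APPROX_NONE); return max(c,key=cv2.contourArea)
                                                                            ~~~^^^^^^^^^^^^^^^^^^^^^^^
ValueError: max() iterable argument is empty
```

```bash
sed -i '/^dk=/d;/bezel/d' m.py; python3 m.py|tail -2
```

```text
disc [0.53793964 0.17085205 0.119     ] 302.8824662813102 222.4971098265896
knob (241.9255319148936, 220.53191489361703) [0.53717781 0.317123   0.179     ]
```

View pics/crop1.png

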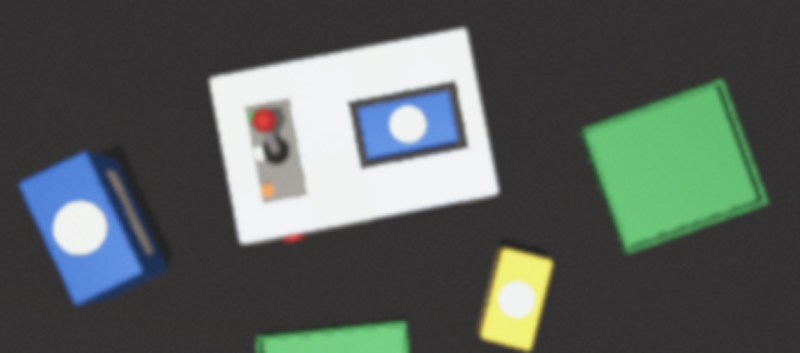

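The crop confirms it. The in-bay blue cartridge at crop (408,125) fits the 56x100 mm bay, and the loose blue one at (85,230) is larger. The switch leans to the green dot. The target tray is at crop (675,165). Unit yaw is about 10.9° and tray yaw about 19.4°.

First I travel to the switch.

Emit:
{"method": "apply_moves", "body": {
  "steps": "24 26 0 3;24 26 0 3;24 26 0 3;24 26 0 3;24 26 0 3",
  "hand": 0.6
}}

```text
t: 0.57
ee_pos: [0.2692, -0.4757, 0.2636]
tool_rot: [[0.483, -0.876, -0.0], [-0.876, -0.483, 0.0], [-0.0, -0.0, -1.0]]
contact_force: [0.2, 0.1, 0.5]
grip_width: 0.651
```

Emit:
{"method": "apply_moves", "body": {
  "steps": "24 26 0 3;24 26 0 3;24 26 0 3;24 26 0 3;24 26 0 3"
}}

```text
t: 0.98
ee_pos: [0.3892, -0.3457, 0.2637]
tool_rot: [[0.693, -0.721, -0.0], [-0.721, -0.693, 0.0], [-0.0, 0.0, -1.0]]
contact_force: [0.2, 0.4, 0.8]
grip_width: 0.601
```

Emit:
{"method": "apply_moves", "body": {
  "steps": "24 26 0 3;24 26 0 3;24 26 0 3;20 26 0 3;10 36 0 3"
}}

```text
t: 1.4
ee_pos: [0.4929, -0.2071, 0.2636]
tool_rot: [[0.855, -0.518, 0.003], [-0.518, -0.855, -0.001], [0.003, -0.0, -1.0]]
contact_force: [0.6, -0.5, 0.5]
grip_width: 0.601
```

Emit:
{"method": "apply_moves", "body": {
  "steps": "3 35 0 3;3 35 0 3;3 35 0 3;3 35 0 3;3 35 0 3"
}}

```text
t: 1.82
ee_pos: [0.5052, -0.0306, 0.2636]
tool_rot: [[0.961, -0.278, -0.0], [-0.278, -0.961, -0.0], [-0.0, 0.0, -1.0]]
contact_force: [0.2, -0.7, -0.2]
grip_width: 0.6
```

Emit:
{"method": "apply_moves", "body": {
  "steps": "0 35 0 3;0 35 0 3;0 35 0 3;0 35 0 3;0 35 0 3"
}}

```text
t: 2.23
ee_pos: [0.5051, 0.1444, 0.2636]
tool_rot: [[1.0, -0.02, -0.0], [-0.02, -1.0, -0.0], [-0.0, 0.0, -1.0]]
contact_force: [-0.1, 0.9, -0.5]
grip_width: 0.6
```

Emit:
{"method": "apply_moves", "body": {
  "steps": "0 20 0 3;0 20 0 3;0 10 0 3;0 0 0 3;0 0 0 0"
}}

```text
t: 2.65
ee_pos: [0.5051, 0.1937, 0.2635]
tool_rot: [[0.982, 0.189, -0.001], [0.189, -0.982, 0.0], [-0.001, -0.0, -1.0]]
contact_force: [-0.2, 1.0, 0.3]
grip_width: 0.596
```

Run:
```python
from h import *
s=manip.sense(); print(s['t'],s['ee_pos'],s['tool_rot'][:,0],s['qpos'])
print(eyes.camera_model('wrist')); snap('wrist','w1.png')
```

```text
2.65 [0.50511102 0.19370169 0.26345818] [ 9.81922895e-01  1.89280429e-01 -5.89854319e-04] [-0.11883997  0.6206048  -0.54734781  1.80906134  0.42149817  0.83066016
 -0.68246613]
{'K': array([[396.02999516,   0.        , 319.82821182],
       [  0.        , 396.02999516, 237.67350985],
       [  0.        ,   0.        ,   1.        ]]), 'xyz': array([0.49056079, 0.27369085, 0.38398462]), 'attitude': array([[ 0.98178696,  0.18107739,  0.05749213],
       [ 0.18997708, -0.93291982, -0.30589104],
       [-0.0017544 ,  0.31124202, -0.95032906]])}
```

View pics/w1.png

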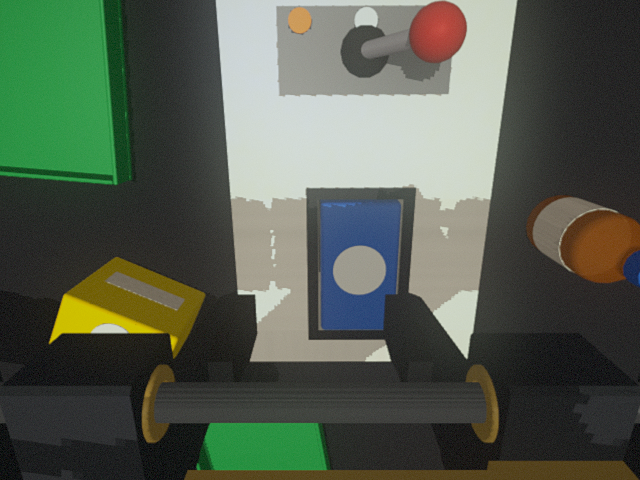

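The wrist view shows the unit square to the gripper, with the disc at about (360,270) and the knob at about (438,31). I check these against the top-view estimate.

Run:
```python
from h import *
print(onz('wrist',360,270,.119),onz('wrist',438.5,31.5,.179))
im=cv2.imread('pics/w1.png'); h=cv2.cvtColor(im,cv2.COLOR_BGR2HSV)
m=cv2.inRange(h,(105,120,60),(125,255,255)); m[:180]=0;m[:,:300]=0;m[:,410:]=0;m[345:]=0
x,y,w,hh=cv2.boundingRect(max(cv2.findContours(m,0,1)[0],key=cv2.contourArea)); print(x,y,w,hh)
for u in((x,y),(x+w,y),(x,y+hh),(x+w,y+hh)):print(onz('wrist',*u,.119))
for u in((218,20),(517,20),(240,350),(475,350)):print(onz('wrist',*u,.115))
```

```text
[0.53984337 0.16867919 0.119     ] [0.5385506 0.3162026 0.179    ]
321 202 79 127
[0.50271864 0.21279337 0.119     ]
[0.55576555 0.22288112 0.119     ]
[0.52123779 0.11566484 0.119     ]
[0.58031314 0.12694248 0.119     ]
[0.42050154 0.31092548 0.115     ]
[0.59829324 0.34458868 0.115     ]
[0.46250401 0.08280094 0.115     ]
[0.64431038 0.11753338 0.115     ]
```

The two views agree within 2 mm. I straddle the knob and push it along unit -x.

Emit:
{"method": "apply_moves", "body": {
  "steps": "9 30 0 0;8 31 0 0;8 31 0 0;8 31 0 0;0 0 0 0"
}}

```text
t: 3.12
ee_pos: [0.5381, 0.3229, 0.2639]
tool_rot: [[0.982, 0.19, 0.001], [0.19, -0.982, 0.007], [0.002, -0.007, -1.0]]
contact_force: [0.1, 1.5, 1.3]
grip_width: 0.6
```

Emit:
{"method": "apply_moves", "body": {
  "steps": "0 0 -22 0;0 0 -22 0;0 0 -14 0;0 0 -10 0;0 0 0 0"
}}

```text
t: 3.53
ee_pos: [0.5377, 0.3139, 0.1935]
tool_rot: [[0.983, 0.185, -0.003], [0.185, -0.983, -0.003], [-0.004, 0.003, -1.0]]
contact_force: [-0.4, -0.0, 0.1]
grip_width: 0.599
```

Run:
```python
from h import *
s=manip.sense(); print(s['t'],s['ee_pos'],s['contact_force'])
snap('wrist','w2.png')
```

```text
3.5333 [0.53773787 0.31393314 0.19351956] [-0.42617129 -0.03533738  0.07814843]
```

View pics/w2.png

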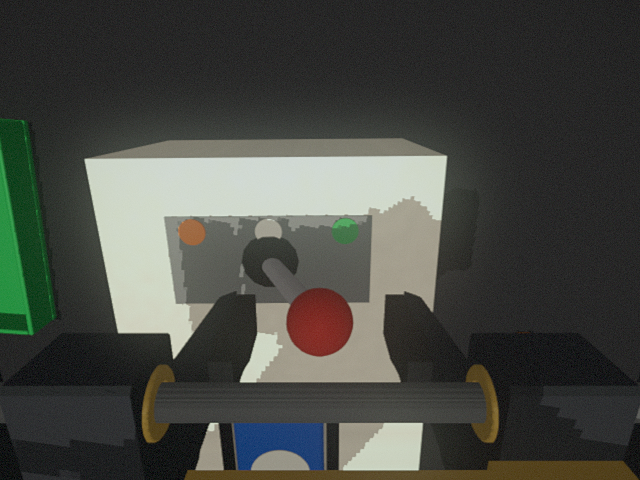

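The knob sits centred between the jaws at (320,322). I push about 38 mm along unit -x.

Emit:
{"method": "apply_moves", "body": {
  "steps": "-7.9 -1.5 0 0;-7.9 -1.5 0 0;-7.9 -1.5 0 0;-7.9 -1.5 0 0;-5.7 -1.2 0 0"
}}

```text
t: 4.0
ee_pos: [0.5143, 0.3115, 0.2004]
tool_rot: [[0.983, 0.182, 0.028], [0.181, -0.983, 0.014], [0.03, -0.008, -1.0]]
contact_force: [33.7, 5.1, -6.5]
grip_width: 0.603
```

Emit:
{"method": "apply_moves", "body": {
  "steps": "0 0 0 0;0 0 0 0;5 1 0 0;5 1 0 0;0 0 0 0"
}}

```text
t: 4.42
ee_pos: [0.5181, 0.3122, 0.1991]
tool_rot: [[0.983, 0.183, 0.014], [0.183, -0.983, 0.007], [0.015, -0.004, -1.0]]
contact_force: [14.2, 1.8, 0.9]
grip_width: 0.602
```

Run:
```python
from h import *
s=manip.sense(); print(s['t'],s['ee_pos'],s['contact_force'])
snap('wrist','w3.png')
```

```text
4.4167 [0.51809934 0.31223763 0.19906748] [14.15836811  1.75745247  0.90657333]
```

View pics/w3.png

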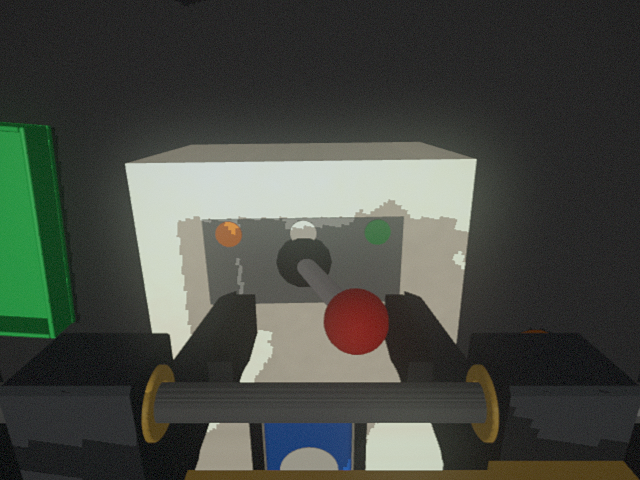

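The wrist force reads 14–34 N, well over the expected 3 N, and the knob still leans. I look for the cause before pushing further.

Run:
```python
from h import *
s=manip.sense(); print(s['t'],s['ee_pos'],s['contact_force'],s['moment'],s['joint_efforts'],s['qpos'])
a=snap('scene','s3.png');b=snap('top','t3.png')
f=lambda x,r:cv2.cvtColor(cv2.resize(x[r[0]:r[1],r[2]:r[3]],None,fx=3,fy=3,interpolation=2),cv2.COLOR_RGB2BGR)
cv2.imwrite('pics/s3c.png',f(a,(100,300,230,490)));cv2.imwrite('pics/t3c.png',f(b,(130,330,130,390)))
```

```text
4.4667 [0.51812814 0.31221787 0.19907942] [13.36734554  1.80899133 -0.87611708] [ 0.36767542 -2.97999957 -0.01195123] [ -3.31565224 -50.14703393  -8.10896337  -5.69598377  -2.49838158
   2.63713852   0.05098894] [-0.35083847  0.76997362 -0.4787034   1.69772619  0.48159217  0.77634133
 -0.87470292]
```

View pics/s3c.png

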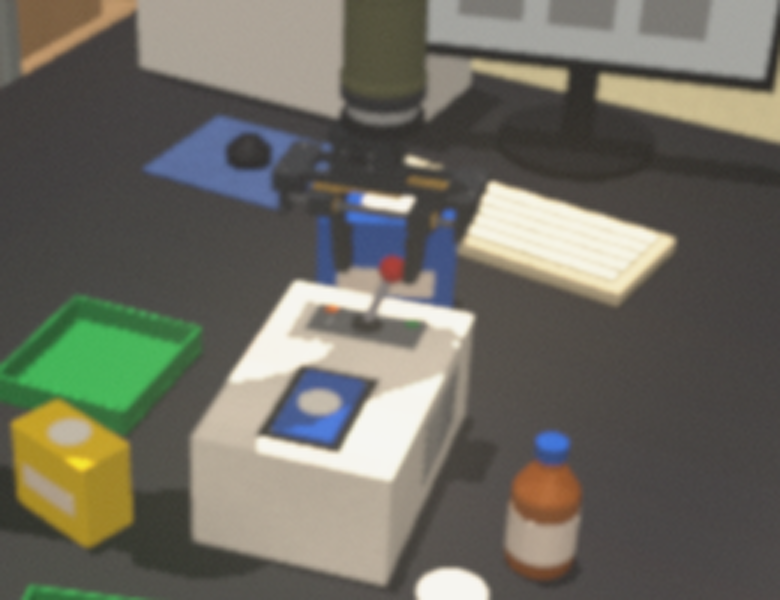

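View pics/t3c.png

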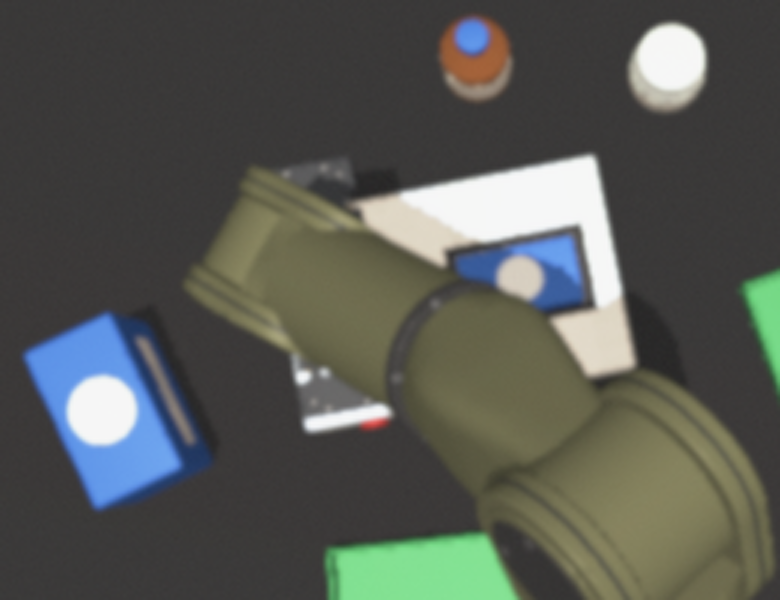

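Run:
```python
from h import *
for f in('w2.png','w3.png'):
    im=cv2.imread('pics/'+f); h=cv2.cvtColor(im,cv2.COLOR_BGR2HSV)
    m=cv2.inRange(h,(0,150,60),(6,255,255))|cv2.inRange(h,(174,150,60),(180,255,255))
    c=max(cv2.findContours(m,0,1)[0],key=cv2.contourArea); print(cv2.minEnclosingCircle(c))
cm=eyes.camera_model('wrist')
u=np.array([.982,.189,0]); piv=np.array([.511,.3125,.119])
(cx,cy),r=cv2.minEnclosingCircle(c)
for z in(.179,.182,.185):
    p=onz('wrist',cx,cy,z,cm); print(z,p,(p-piv)@u)
# pivot check: hub
print(onz('wrist',303,262,.119,cm))
b=cv2.imread('pics/s3.png');h=cv2.cvtColor(b,cv2.COLOR_BGR2HSV)
def kn(f):
    b=cv2.imread('pics/'+f);h=cv2.cvtColor(b,cv2.COLOR_BGR2HSV)
    m=cv2.inRange(h,(0,150,60),(6,255,255))|cv2.inRange(h,(174,150,60),(180,255,255));m[:160]=0;m[200:]=0;m[:,:330]=0;m[:,400:]=0
    c=max(cv2.findContours(m,0,1)[0],key=cv2.contourArea);return cv2.minEnclosingCircle(c)
print(kn('scene0.png'),kn('s3.png'))
for a in(.42,.3,.2,0): print(a,proj('scene',piv+.066*(np.sin(a)*u+np.cos(a)*np.array([0,0,1]))))
```

```text
((318.9130554199219, 321.65216064453125), 33.59743881225586)
((356.61322021484375, 321.0318603515625), 33.0716438293457)
0.179 [0.53368892 0.31511311 0.179     ] 0.022774398220823375
0.182 [0.53301841 0.31673734 0.182     ] 0.02242293825546563
0.185 [0.53234791 0.31836156 0.185     ] 0.022071478290107888
[0.51069195 0.31288729 0.119     ]
((362.0, 189.5), 3.201662063598633) ((360.5, 189.5), 2.9155757427215576)
0.42 [361.8305692  189.21230685]
0.3 [359.31113878 187.86416473]
0.2 [357.12540403 186.94407057]
0 [352.61829562 185.69681863]
```

Emit:
{"method": "apply_moves", "body": {
  "steps": "5 1 0 0;5 1 0 0;0 0 0 0"
}}

```text
t: 4.82
ee_pos: [0.5226, 0.3131, 0.197]
tool_rot: [[0.983, 0.186, 0.004], [0.186, -0.983, 0.002], [0.004, -0.001, -1.0]]
contact_force: [4.5, 0.7, 1.8]
grip_width: 0.603
```

Emit:
{"method": "apply_moves", "body": {
  "steps": "4 1 0 0;0 0 0 0;0 0 0 0"
}}

```text
t: 5.07
ee_pos: [0.524, 0.3136, 0.1955]
tool_rot: [[0.982, 0.187, -0.002], [0.187, -0.982, -0.001], [-0.002, 0.0, -1.0]]
contact_force: [-0.5, 0.7, -1.3]
grip_width: 0.599
```

Run:
```python
from h import *
s=manip.sense(); print(s['t'],s['ee_pos'],s['contact_force'],s['moment'])
snap('wrist','w4.png')
im=cv2.imread('pics/w4.png'); h=cv2.cvtColor(im,cv2.COLOR_BGR2HSV)
m=cv2.inRange(h,(0,150,60),(6,255,255))|cv2.inRange(h,(174,150,60),(180,255,255))
c=max(cv2.findContours(m,0,1)[0],key=cv2.contourArea); (cx,cy),r=cv2.minEnclosingCircle(c);print(cx,cy,r)
p=onz('wrist',cx,cy,.18);print(p,(p-np.array([.511,.3125,0]))@np.array([.982,.189,0]))
```

```text
5.0667 [0.52398911 0.31362759 0.19553644] [-0.52346173  0.72334158 -1.27769363] [ 0.01609202 -0.10208346 -0.03547187]
354.46844482421875 324.1246032714844 33.22216033935547
[0.53759807 0.31761737 0.18      ] 0.027086482171109077
```

View pics/w4.png

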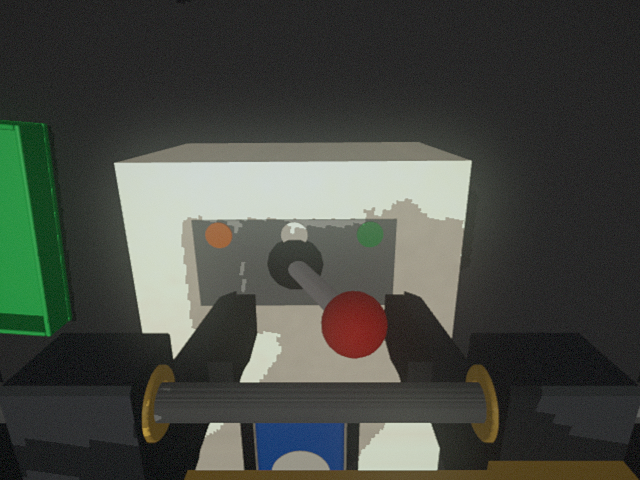

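Contact is with the knob and the switch yields elastically, while the tool gets dragged upward. That suggests the grippy pad sticks to the ball, so a purely horizontal push binds. I'll push along the knob's arc (-x with +z) and watch the force.

Emit:
{"method": "apply_moves", "body": {
  "steps": "-3 -0.6 2.5 0;-3 -0.6 2.5 0;-3 -0.6 2 0;0 0 0 0"
}}

```text
t: 5.45
ee_pos: [0.5193, 0.312, 0.2033]
tool_rot: [[0.983, 0.185, 0.007], [0.185, -0.983, 0.003], [0.007, -0.001, -1.0]]
contact_force: [8.9, 2.4, -6.6]
grip_width: 0.599
```

Emit:
{"method": "apply_moves", "body": {
  "steps": "-3 -0.6 2 0;-3 -0.6 1.5 0;0 0 0 0"
}}

```text
t: 5.7
ee_pos: [0.5166, 0.3111, 0.2072]
tool_rot: [[0.983, 0.183, 0.012], [0.183, -0.983, 0.005], [0.013, -0.003, -1.0]]
contact_force: [15.1, 2.7, -8.7]
grip_width: 0.602
```

Run:
```python
from h import *
s=manip.sense(); print(s['t'],s['ee_pos'],s['contact_force'],s['moment'],s['grip_width'])
snap('wrist','w5.png')
im=cv2.imread('pics/w5.png'); h=cv2.cvtColor(im,cv2.COLOR_BGR2HSV)
m=cv2.inRange(h,(0,150,60),(6,255,255))|cv2.inRange(h,(174,150,60),(180,255,255))
c=max(cv2.findContours(m,0,1)[0],key=cv2.contourArea); (cx,cy),r=cv2.minEnclosingCircle(c);print(cx,cy,r)
p=onz('wrist',cx,cy,.18);print(p,(p-np.array([.511,.3125,0]))@np.array([.982,.189,0]))
cv2.imwrite('pics/w5c.png',cv2.resize(im[180:400,180:480],None,fx=2.6,fy=2.6))
```

```text
5.7 [0.51663134 0.31111118 0.20719479] [15.13720441  2.67562133 -8.69937002] [ 0.6194156  -3.24928602 -0.03706425] 0.6018336733859966
355.7768249511719 309.85943603515625 31.150346755981445
[0.53216151 0.31521022 0.18      ] 0.02129283920527237
```

View pics/w5c.png

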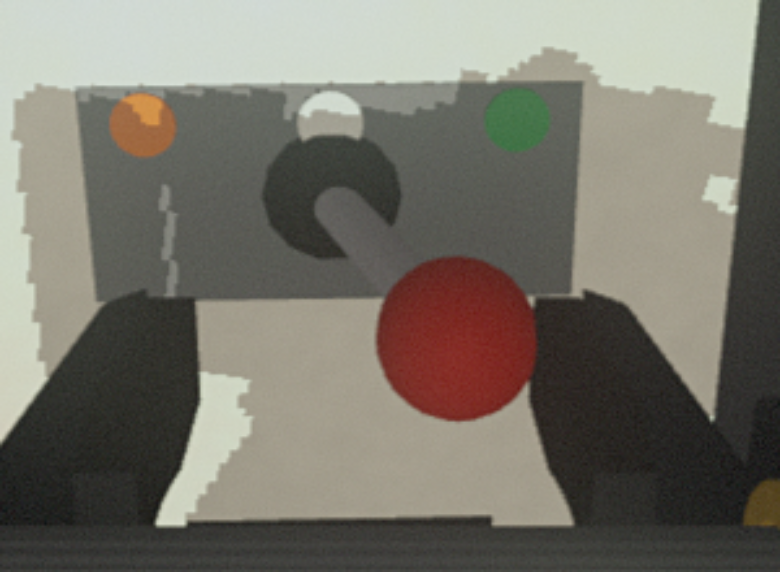

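Emit:
{"method": "apply_moves", "body": {
  "steps": "0 0 -3 0;0 0 -3 0;0 0 0 0;0 0 0 0;0 0 0 0"
}}

```text
t: 6.17
ee_pos: [0.5188, 0.3125, 0.204]
tool_rot: [[0.983, 0.183, 0.018], [0.183, -0.983, 0.008], [0.019, -0.005, -1.0]]
contact_force: [15.5, 0.9, 5.4]
grip_width: 0.599
```

Emit:
{"method": "apply_moves", "body": {
  "steps": "0 0 0 0;0 0 0 0;0 0 0 0;0 0 0 0;0 0 0 0"
}}

```text
t: 6.58
ee_pos: [0.5188, 0.3125, 0.204]
tool_rot: [[0.983, 0.183, 0.018], [0.183, -0.983, 0.008], [0.019, -0.005, -1.0]]
contact_force: [16.4, 1.8, 5.2]
grip_width: 0.598
```

The resistance is elastic and doesn't creep. I back off, narrow the jaws around the knob so it can't overshoot or slip out, then push again in increments along the arc.

Emit:
{"method": "apply_moves", "body": {
  "steps": "9 1.5 0 0;9 1.5 0 0;9 2 -2 0;0 0 -4 0;0 0 0 0"
}}

```text
t: 7.0
ee_pos: [0.5362, 0.3152, 0.1934]
tool_rot: [[0.982, 0.186, -0.002], [0.186, -0.982, -0.001], [-0.002, 0.001, -1.0]]
contact_force: [-1.1, 0.0, 0.1]
grip_width: 0.601
```

Emit:
{"method": "apply_moves", "body": {
  "steps": "0 0 0 0;0 0 0 0;0 0 0 0;0 0 0 0",
  "hand": 0.36
}}

```text
t: 7.33
ee_pos: [0.5368, 0.3157, 0.1944]
tool_rot: [[0.982, 0.187, -0.0], [0.187, -0.982, -0.0], [-0.0, -0.0, -1.0]]
contact_force: [-0.3, 0.3, -0.3]
grip_width: 0.362
```

```bash
cat > k.py <<'E'
from h import *
import sys
s=manip.sense(); print(s['t'],s['ee_pos'].round(4),s['contact_force'].round(1),s['moment'].round(2),s['grip_width'])
print('tool in unit frame',((s['ee_pos']-np.array([.511,.3125,.119]))@np.array([.982,.189,0])).round(4))
snap('wrist',sys.argv[1])
im=cv2.imread('pics/'+sys.argv[1]); h=cv2.cvtColor(im,cv2.COLOR_BGR2HSV)
m=cv2.inRange(h,(0,150,60),(6,255,255))|cv2.inRange(h,(174,150,60),(180,255,255))
c=max(cv2.findContours(m,0,1)[0],key=cv2.contourArea); (cx,cy),r=cv2.minEnclosingCircle(c);print(cx,cy,r)
p=onz('wrist',cx,cy,.18);print(p,'knob x',(p-np.array([.511,.3125,0]))@np.array([.982,.189,0]))
E
python3 k.py w6.png
```

```text
7.3333 [0.5368 0.3157 0.1944] [-0.3  0.3 -0.3] [-0.08 -0.12  0.04] 0.36220968618912563
tool in unit frame 0.0259
320.5161437988281 324.93548583984375 33.37160110473633
[0.53752734 0.31746991 0.18      ] knob x 0.026989160728938432
```

View pics/w6.png

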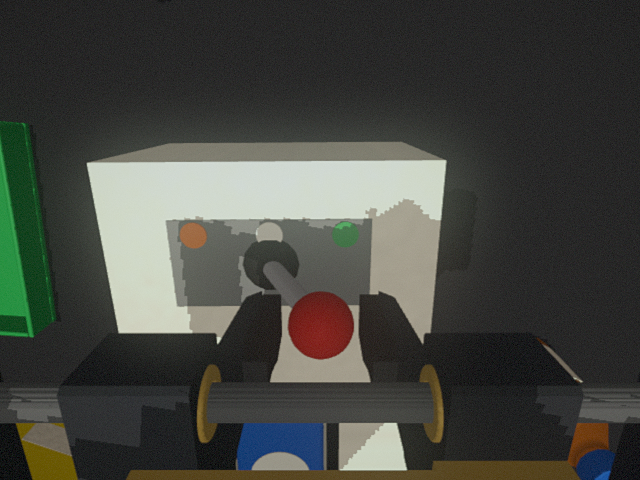

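The knob is centred between the narrowed jaws at (320,325). I push in short increments.

Emit:
{"method": "apply_moves", "body": {
  "steps": "-4.9 -1 2 0;-4.9 -1 2 0;-4.9 -1 1.5 0;-4.9 -1 1 0;0 0 0 0"
}}

```text
t: 7.8
ee_pos: [0.5258, 0.3126, 0.2016]
tool_rot: [[0.983, 0.183, 0.016], [0.183, -0.983, 0.007], [0.017, -0.004, -1.0]]
contact_force: [19.6, 6.5, -14.4]
grip_width: 0.361
```

Emit:
{"method": "apply_moves", "body": {
  "steps": "-4.9 -1 0.5 0;-4.9 -1 0.5 0;0 0 0 0;0 0 0 0"
}}

```text
t: 8.13
ee_pos: [0.5135, 0.3099, 0.2027]
tool_rot: [[0.983, 0.181, 0.009], [0.181, -0.983, 0.004], [0.01, -0.002, -1.0]]
contact_force: [-1.2, 0.3, 0.2]
grip_width: 0.36
```

```bash
python3 k.py w7.png
```

```text
8.1333 [0.5135 0.3099 0.2027] [-1.2  0.3  0.2] [-0.02 -0.06 -0.01] 0.3600394514874559
tool in unit frame 0.002
327.47906494140625 318.3036193847656 32.77259063720703
[0.51355565 0.31027386 0.18      ] knob x 0.002088903614935143
```

It snapped over: knob at about 2 mm with zero force, which is the centre detent. I lift off and check.

Emit:
{"method": "apply_moves", "body": {
  "steps": "0 0 0 0;0 0 10 0;0 0 20 0;0 0 35 0;0 0 35 0"
}}

```text
t: 8.6
ee_pos: [0.5057, 0.3093, 0.3027]
tool_rot: [[0.982, 0.188, -0.004], [0.188, -0.982, -0.002], [-0.004, 0.001, -1.0]]
contact_force: [0.7, 0.0, 0.4]
grip_width: 0.362
```

```bash
python3 k.py w8.png
```

```text
8.6 [0.5057 0.3093 0.3027] [0.7 0.  0.4] [ 0.01 -0.14  0.02] 0.36160755151863416
tool in unit frame -0.0058
329.08013916015625 242.44656372070312 18.21363639831543
[0.51679883 0.31033757 0.18      ] knob x 0.005285756289640876
```

View pics/w8.png

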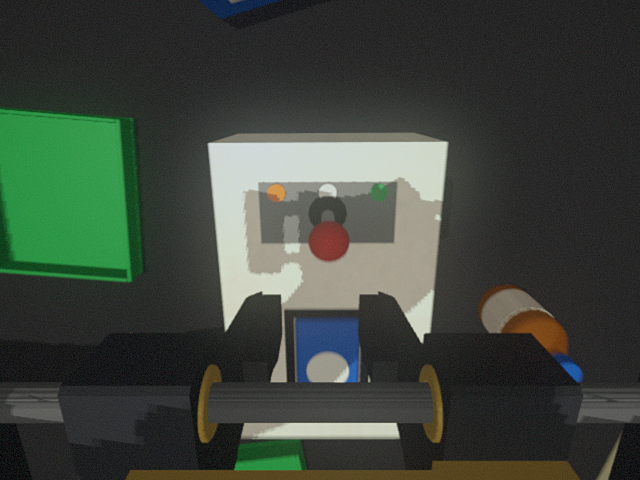

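The lever stands upright in line with the hub and the white dot (329,242), so the switch is off. Next I close the fingers and go over the cartridge.

Emit:
{"method": "apply_moves", "body": {
  "steps": "8 -35 0 0;8 -35 0 0;8 -35 0 0;8 -34 0 0;0 0 -20 0",
  "hand": 0
}}

```text
t: 9.07
ee_pos: [0.543, 0.1624, 0.2844]
tool_rot: [[0.984, 0.176, 0.006], [0.176, -0.984, -0.005], [0.005, 0.006, -1.0]]
contact_force: [0.6, -1.0, -1.4]
grip_width: 0.012
```

Emit:
{"method": "apply_moves", "body": {
  "steps": "0 0 -38 0;0 0 -38 0;0 0 -30 0;0 0 -15 0;0 0 0 0"
}}

```text
t: 9.48
ee_pos: [0.5367, 0.1699, 0.1579]
tool_rot: [[0.982, 0.188, -0.007], [0.188, -0.982, -0.003], [-0.007, 0.001, -1.0]]
contact_force: [0.5, 0.6, 0.4]
grip_width: 0.007
```

Run:
```python
from h import *
s=manip.sense(); print(s['t'],s['ee_pos'],s['contact_force'],s['grip_width'])
snap('wrist','w9.png')
```

```text
9.4833 [0.53672242 0.16994701 0.15794273] [0.45355442 0.60747418 0.39547656] 0.007223838080720668
```

View pics/w9.png

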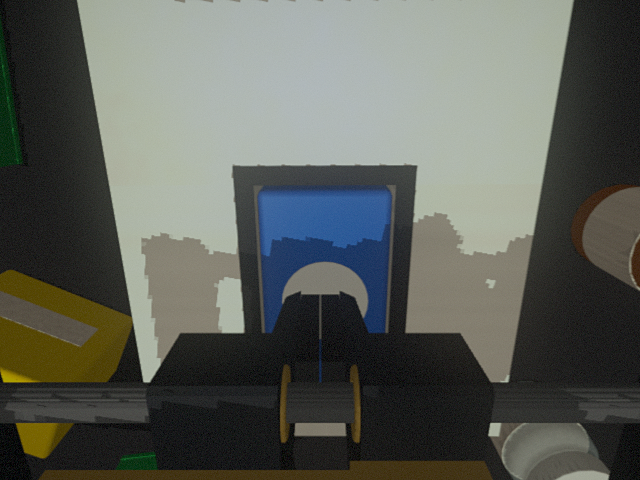

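The closed fingertips at (320,295) are over the disc. I press down gently.

Emit:
{"method": "apply_moves", "body": {
  "steps": "0 0 -8 0;0 0 -4 0;0 0 0 0"
}}

```text
t: 9.78
ee_pos: [0.5398, 0.1708, 0.1492]
tool_rot: [[0.982, 0.186, 0.001], [0.186, -0.982, 0.0], [0.001, -0.0, -1.0]]
contact_force: [-1.0, -0.2, 1.2]
grip_width: 0.005
```

Emit:
{"method": "apply_moves", "body": {
  "steps": "0 0 -3 0;0 0 0 0;0 0 0 0"
}}

```text
t: 10.03
ee_pos: [0.5399, 0.1707, 0.1461]
tool_rot: [[0.982, 0.186, 0.001], [0.186, -0.982, 0.0], [0.001, -0.0, -1.0]]
contact_force: [-0.2, 0.0, 0.0]
grip_width: 0.005
```

Emit:
{"method": "apply_moves", "body": {
  "steps": "0 0 -3 0;0 0 -2 0;0 0 -1.5 0;0 0 0 0"
}}

```text
t: 10.37
ee_pos: [0.5402, 0.1706, 0.14]
tool_rot: [[0.983, 0.186, 0.001], [0.186, -0.983, -0.0], [0.001, 0.0, -1.0]]
contact_force: [-0.3, -0.6, 7.6]
grip_width: 0.005
```

Emit:
{"method": "apply_moves", "body": {
  "steps": "0 0 -1.5 0;0 0 0 0"
}}

```text
t: 10.53
ee_pos: [0.5402, 0.1705, 0.1386]
tool_rot: [[0.983, 0.186, 0.001], [0.186, -0.983, -0.0], [0.001, 0.0, -1.0]]
contact_force: [-1.0, -0.7, 7.7]
grip_width: 0.003
```

Emit:
{"method": "apply_moves", "body": {
  "steps": "0 0 -1.2 0;0 0 0 0"
}}

```text
t: 10.7
ee_pos: [0.5402, 0.1706, 0.1374]
tool_rot: [[0.983, 0.186, 0.001], [0.186, -0.983, -0.0], [0.001, 0.0, -1.0]]
contact_force: [-1.5, -1.2, 6.0]
grip_width: 0.004
```

Emit:
{"method": "apply_moves", "body": {
  "steps": "0 0 10 0;0 0 15 0;0 0 20 0;0 0 25 0;0 0 25 0"
}}

```text
t: 11.12
ee_pos: [0.5393, 0.1706, 0.2328]
tool_rot: [[0.982, 0.187, -0.001], [0.187, -0.982, -0.0], [-0.001, -0.0, -1.0]]
contact_force: [1.2, 0.5, -0.6]
grip_width: 0.004
```

Emit:
{"method": "apply_moves", "body": {
  "steps": "0 0 25 0;0 0 0 0;0 0 0 0",
  "hand": 1
}}

```text
t: 11.37
ee_pos: [0.5404, 0.171, 0.2582]
tool_rot: [[0.983, 0.186, 0.003], [0.186, -0.983, 0.001], [0.003, -0.001, -1.0]]
contact_force: [-0.5, -0.6, -0.4]
grip_width: 0.211
```

Run:
```python
from h import *
s=manip.sense(); print(s['t'],s['ee_pos'],s['contact_force'],s['grip_width'])
snap('wrist','w10.png')
a=snap('scene','s10.png'); cv2.imwrite('pics/s10c.png',cv2.cvtColor(cv2.resize(a[100:300,230:490],None,fx=3,fy=3),cv2.COLOR_RGB2BGR))
```

```text
11.3667 [0.54037832 0.17100842 0.25815926] [-0.53604684 -0.57157667 -0.44471057] 0.2105158410939705
```

View pics/w10.png

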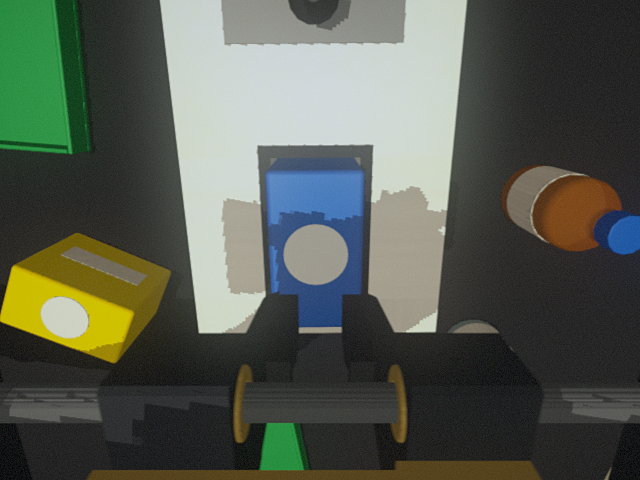

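View pics/s10c.png

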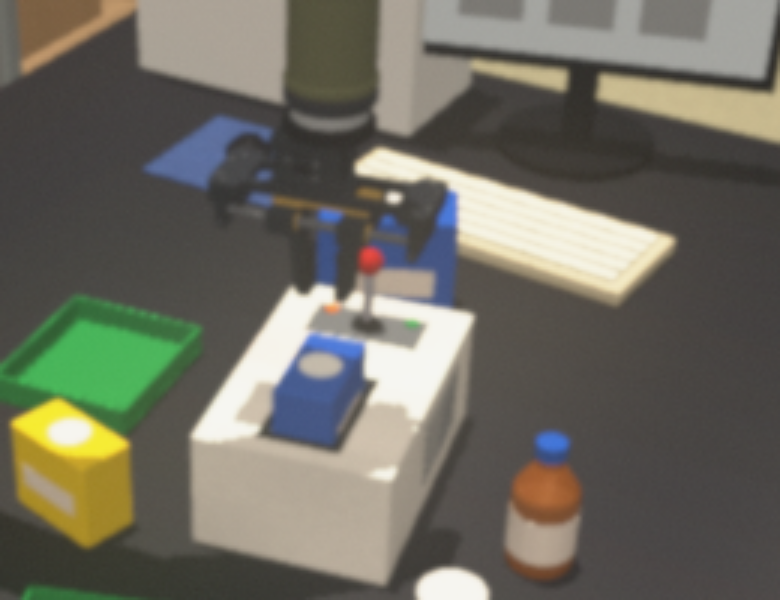

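The cartridge has sprung up (scene crop (320,390)) and the switch is upright at (370,260). I locate its centre in the raised position.

Run:
```python
from h import *
print(onz('wrist',316,254.5,.16)); 
L,R=onz('wrist',267,170,.16),onz('wrist',363,170,.16);print(L,R,np.linalg.norm(L-R),(L+R)/2)
```

```text
[0.53750703 0.16980018 0.16      ]
[0.5022406  0.21309348 0.16      ] [0.55360714 0.22288902 0.16      ] 0.05229219972750425 [0.52792387 0.21799125 0.16      ]
```

Emit:
{"method": "apply_moves", "body": {
  "steps": "0 0 0 0;0 0 0 0;0 0 0 0;0 0 0 0;0 0 0 0"
}}

```text
t: 11.88
ee_pos: [0.5396, 0.1707, 0.2561]
tool_rot: [[0.982, 0.187, -0.001], [0.187, -0.982, -0.0], [-0.001, 0.0, -1.0]]
contact_force: [-0.7, 0.4, -0.3]
grip_width: 0.678
```

Emit:
{"method": "apply_moves", "body": {
  "steps": "-1.5 -0.5 -10 0;0 0 -10 0;0 0 -10 0;0 0 -10 0;0 0 -10 0"
}}

```text
t: 12.3
ee_pos: [0.5379, 0.17, 0.205]
tool_rot: [[0.982, 0.186, -0.001], [0.186, -0.982, -0.0], [-0.001, 0.0, -1.0]]
contact_force: [-0.2, 0.0, -0.4]
grip_width: 0.996
```

Emit:
{"method": "apply_moves", "body": {
  "steps": "0 0 -15 0;0 0 -15 0;0 0 -15 0;0 0 -12 0;0 0 0 0"
}}

```text
t: 12.72
ee_pos: [0.5367, 0.1694, 0.1466]
tool_rot: [[0.982, 0.187, -0.005], [0.187, -0.982, -0.002], [-0.005, 0.001, -1.0]]
contact_force: [0.2, 1.0, -0.9]
grip_width: 0.999
```

Run:
```python
from h import *
s=manip.sense(); print(s['t'],s['ee_pos'],s['contact_force'],s['grip_width'])
snap('wrist','w11.png')
```

```text
12.7167 [0.53668082 0.1694064  0.14660378] [ 0.16390243  0.98706167 -0.89039941] 0.9985135270638399
```

View pics/w11.png

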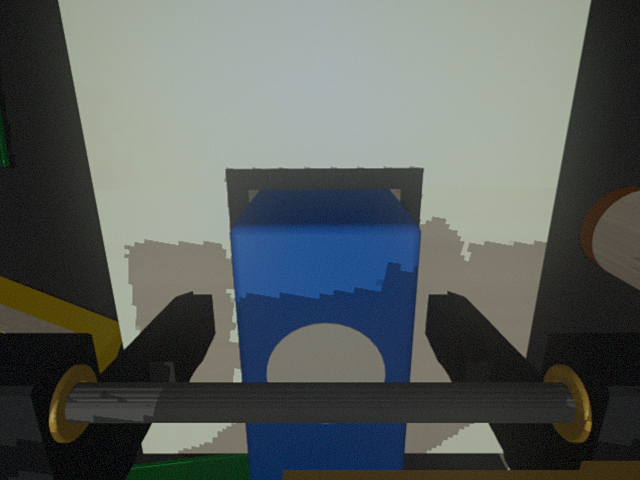

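The cartridge sits centred between the jaws (edges at about 233 and 418, fingers at about 212 and 428). I close and grip.

Emit:
{"method": "apply_moves", "body": {
  "steps": "0 0 0 0;0 0 0 0;0 0 0 0;0 0 0 0;0 0 0 0",
  "hand": 0.3,
  "grip_force": 30
}}

```text
t: 13.18
ee_pos: [0.5385, 0.1703, 0.1501]
tool_rot: [[0.982, 0.186, 0.001], [0.186, -0.982, 0.0], [0.001, -0.0, -1.0]]
contact_force: [-0.2, -0.3, 0.0]
grip_width: 0.64
```

Emit:
{"method": "apply_moves", "body": {
  "steps": "0 0 0 0;0 0 0 0;0 0 0 0;0 0 0 0"
}}

```text
t: 13.52
ee_pos: [0.5385, 0.1702, 0.15]
tool_rot: [[0.982, 0.186, 0.001], [0.186, -0.983, 0.0], [0.001, -0.0, -1.0]]
contact_force: [-0.6, -0.9, 4.5]
grip_width: 0.634
```

Emit:
{"method": "apply_moves", "body": {
  "steps": "0 0 8 0;0 0 10 0;0 0 12 0;0 0 12 0;0 0 12 0"
}}

```text
t: 13.93
ee_pos: [0.538, 0.1701, 0.2044]
tool_rot: [[0.982, 0.186, -0.001], [0.186, -0.982, -0.0], [-0.001, -0.0, -1.0]]
contact_force: [0.3, 0.8, -2.6]
grip_width: 0.629
```

Emit:
{"method": "apply_moves", "body": {
  "steps": "0 0 14 0;0 0 14 0;0 0 8 0;0 0 0 0"
}}

```text
t: 14.27
ee_pos: [0.539, 0.1707, 0.2415]
tool_rot: [[0.983, 0.186, 0.003], [0.186, -0.983, 0.001], [0.003, -0.001, -1.0]]
contact_force: [0.1, 0.6, -2.6]
grip_width: 0.634
```

Run:
```python
from h import *
s=manip.sense(); print(s['t'],s['ee_pos'],s['contact_force'],s['grip_width'])
snap('wrist','w12.png')
a=snap('scene','s12.png'); cv2.imwrite('pics/s12c.png',cv2.cvtColor(cv2.resize(a[100:360,190:450],None,fx=2.3,fy=2.3),cv2.COLOR_RGB2BGR))
```

```text
14.2667 [0.53902041 0.17065593 0.24146755] [ 0.06053245  0.60087657 -2.60536018] 0.634461536583831
```

View pics/s12c.png

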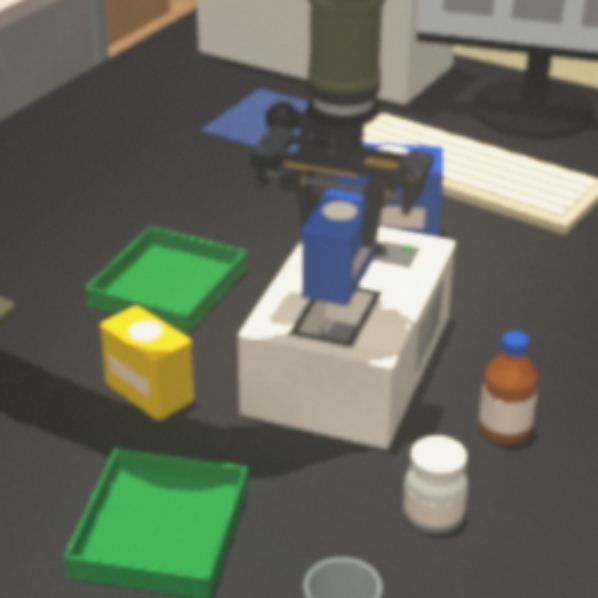

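The cartridge is out and held upright (crop (335,245)), with the empty bay below it. I carry it to the right-hand tray.

Emit:
{"method": "apply_moves", "body": {
  "steps": "-2 -15 0 0.5;-3 -22 0 1;-4 -26 0 1;-4 -26 0 1;-4 -26 0 1"
}}

```text
t: 14.78
ee_pos: [0.5203, 0.0539, 0.2385]
tool_rot: [[0.964, 0.264, -0.002], [0.264, -0.964, -0.0], [-0.002, -0.0, -1.0]]
contact_force: [-0.4, -1.4, -2.4]
grip_width: 0.628
```

Emit:
{"method": "apply_moves", "body": {
  "steps": "-4 -26 0 1;-4 -26 0 1;-4 -26 0 1;-4 -26 0 1;-3 -26 0 0"
}}

```text
t: 15.2
ee_pos: [0.501, -0.0762, 0.2386]
tool_rot: [[0.944, 0.33, -0.002], [0.33, -0.944, 0.0], [-0.002, -0.001, -1.0]]
contact_force: [0.4, 0.4, -3.4]
grip_width: 0.635
```

Emit:
{"method": "apply_moves", "body": {
  "steps": "-2 -26 0 0;-1 -20 0 0;-1 -14 0 0;0 0 0 0;0 0 0 0"
}}

```text
t: 15.62
ee_pos: [0.4977, -0.1351, 0.2387]
tool_rot: [[0.945, 0.328, -0.002], [0.328, -0.945, 0.001], [-0.001, -0.001, -1.0]]
contact_force: [-0.6, 1.5, -3.2]
grip_width: 0.633
```

Run:
```python
from h import *
s=manip.sense(); print(s['t'],s['ee_pos'],s['tool_rot'][:,0],s['contact_force'],s['grip_width'])
snap('wrist','w13.png')
```

```text
15.6167 [ 0.49765079 -0.13511715  0.23871252] [ 0.94472039  0.32787499 -0.00117125] [-0.56100913  1.51593568 -3.15926044] 0.6331488649499986
```

View pics/w13.png

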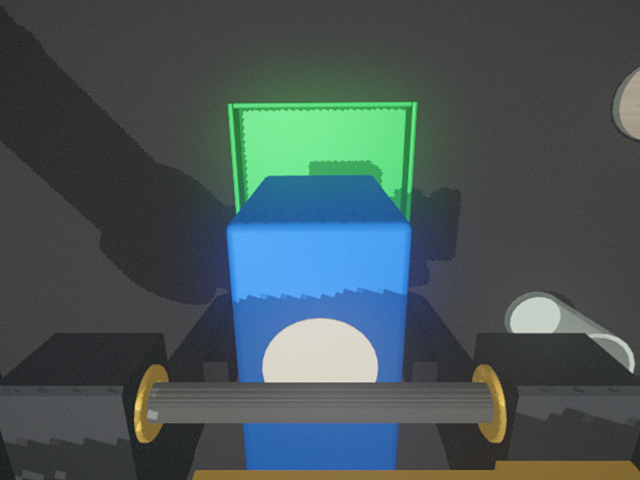

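Run:
```python
from h import *
a,b=onz('wrist',229.5,104,.03),onz('wrist',417,103,.03); print(a,b,np.linalg.norm(a-b)); d=(b-a)/np.linalg.norm(b-a); n=np.array([d[1],-d[0],0]);print(d,(a+b)/2+n*.085)
```

```text
[ 0.40323256 -0.07758859  0.03      ] [ 0.54249753 -0.02800669  0.03      ] 0.14782792611309872
[0.94207481 0.33540283 0.        ] [ 0.50137429 -0.132874    0.03      ]
```

The tray centre agrees, (0.500,-0.133), and the yaw is aligned. I lower.

Emit:
{"method": "apply_moves", "body": {
  "steps": "2 2 -20 0;0 0 -30 0;0 0 -30 0;0 0 -28 0;0 0 -20 0"
}}

```text
t: 16.08
ee_pos: [0.4997, -0.1305, 0.1094]
tool_rot: [[0.943, 0.332, -0.002], [0.332, -0.943, 0.002], [-0.001, -0.002, -1.0]]
contact_force: [-0.1, -0.4, -2.6]
grip_width: 0.632
```

Emit:
{"method": "apply_moves", "body": {
  "steps": "0 0 -10 0;0 0 -5 0;0 0 0 0;0 0 0 0"
}}

```text
t: 16.42
ee_pos: [0.501, -0.1322, 0.0973]
tool_rot: [[0.944, 0.33, 0.002], [0.33, -0.944, 0.0], [0.002, 0.0, -1.0]]
contact_force: [-0.5, -0.4, -1.5]
grip_width: 0.635
```

Emit:
{"method": "apply_moves", "body": {
  "steps": "0 0 -5 0;0 0 -3 0;0 0 -2 0;0 0 0 0;0 0 0 0"
}}

```text
t: 16.83
ee_pos: [0.5003, -0.1329, 0.0866]
tool_rot: [[0.944, 0.329, 0.0], [0.329, -0.944, -0.0], [0.0, 0.0, -1.0]]
contact_force: [-0.1, 0.7, -2.5]
grip_width: 0.633
```

Emit:
{"method": "apply_moves", "body": {
  "steps": "0 0 -2 0;0 0 0 0;0 0 0 0"
}}

```text
t: 17.08
ee_pos: [0.5002, -0.1329, 0.0845]
tool_rot: [[0.944, 0.33, -0.0], [0.33, -0.944, 0.0], [0.0, -0.0, -1.0]]
contact_force: [-0.6, 0.5, -1.8]
grip_width: 0.634
```

Emit:
{"method": "apply_moves", "body": {
  "steps": "0 0 -1 0;0 0 0 0;0 0 0 0"
}}

```text
t: 17.33
ee_pos: [0.5003, -0.1329, 0.084]
tool_rot: [[0.944, 0.33, 0.001], [0.33, -0.944, -0.0], [0.0, 0.0, -1.0]]
contact_force: [-2.1, -0.7, 3.8]
grip_width: 0.63
```

Emit:
{"method": "apply_moves", "body": {
  "steps": "0 0 -1 0;0 0 0 0;0 0 0 0"
}}

```text
t: 17.58
ee_pos: [0.5003, -0.1329, 0.084]
tool_rot: [[0.944, 0.33, 0.001], [0.33, -0.944, -0.001], [0.001, 0.001, -1.0]]
contact_force: [-4.1, 0.9, 15.6]
grip_width: 0.628
```

The cartridge is seated on the floor: z stops at 0.084 and the force rises. I ease off 1 mm and open.

Emit:
{"method": "apply_moves", "body": {
  "steps": "0 0 1.2 0;0 0 0 0"
}}

```text
t: 17.75
ee_pos: [0.5005, -0.1329, 0.084]
tool_rot: [[0.944, 0.329, 0.001], [0.329, -0.944, -0.0], [0.001, 0.0, -1.0]]
contact_force: [-2.5, 0.7, 7.9]
grip_width: 0.632
```

Emit:
{"method": "apply_moves", "body": {
  "steps": "0 0 0 0;0 0 0 0;0 0 0 0;0 0 0 0;0 0 0 0",
  "hand": 1
}}

```text
t: 18.17
ee_pos: [0.5003, -0.1328, 0.0836]
tool_rot: [[0.944, 0.33, 0.0], [0.33, -0.944, 0.0], [0.0, -0.0, -1.0]]
contact_force: [-1.0, -0.9, -0.7]
grip_width: 0.981
```

Emit:
{"method": "apply_moves", "body": {
  "steps": "0 0 0 0;0 0 0 0;0 0 0 0"
}}

```text
t: 18.42
ee_pos: [0.5003, -0.1328, 0.0837]
tool_rot: [[0.944, 0.33, 0.0], [0.33, -0.944, 0.0], [0.0, -0.0, -1.0]]
contact_force: [0.2, 0.6, 0.3]
grip_width: 0.998
```

Emit:
{"method": "apply_moves", "body": {
  "steps": "0 0 10 0;0 0 25 0;0 0 35 0;0 0 35 0;0 0 35 0"
}}

```text
t: 18.83
ee_pos: [0.4996, -0.1326, 0.2259]
tool_rot: [[0.944, 0.33, -0.001], [0.33, -0.944, 0.001], [-0.001, -0.001, -1.0]]
contact_force: [0.6, -1.0, -1.1]
grip_width: 0.999
```

Emit:
{"method": "apply_moves", "body": {
  "steps": "0 -30 20 0;0 -35 0 0;0 -35 0 0;0 -35 0 0;0 0 0 0"
}}

```text
t: 19.25
ee_pos: [0.4982, -0.2771, 0.2438]
tool_rot: [[0.948, 0.318, -0.001], [0.318, -0.948, -0.006], [-0.003, 0.005, -1.0]]
contact_force: [0.1, -1.0, 0.1]
grip_width: 0.998
```

Run:
```python
from h import *
s=manip.sense(); print(s['t'],s['ee_pos'],s['contact_force'])
a=snap('scene','s14.png');b=snap('top','t14.png')
cv2.imwrite('pics/s14c.png',cv2.cvtColor(cv2.resize(a[140:420,190:480],None,fx=2.1,fy=2.1),cv2.COLOR_RGB2BGR))
cv2.imwrite('pics/t14c.png',cv2.cvtColor(cv2.resize(b[110:310,210:480],None,fx=2.9,fy=2.9),cv2.COLOR_RGB2BGR))
```

```text
19.25 [ 0.49823536 -0.27708095  0.24383198] [ 0.12175706 -0.98071858  0.0770389 ]
```

View pics/s14c.png

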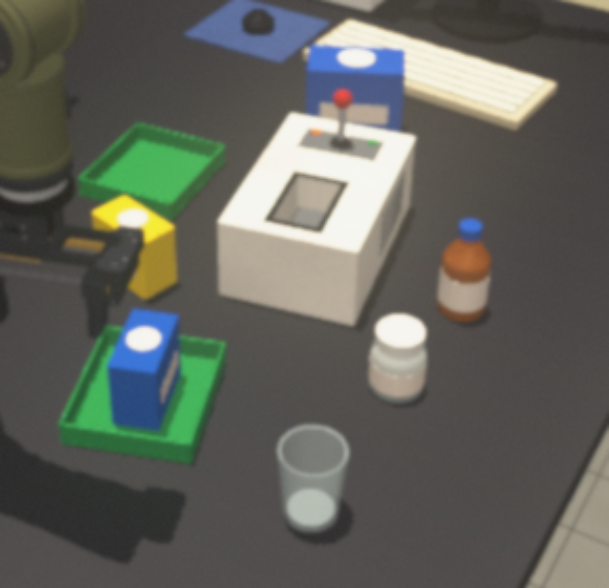

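View pics/t14c.png

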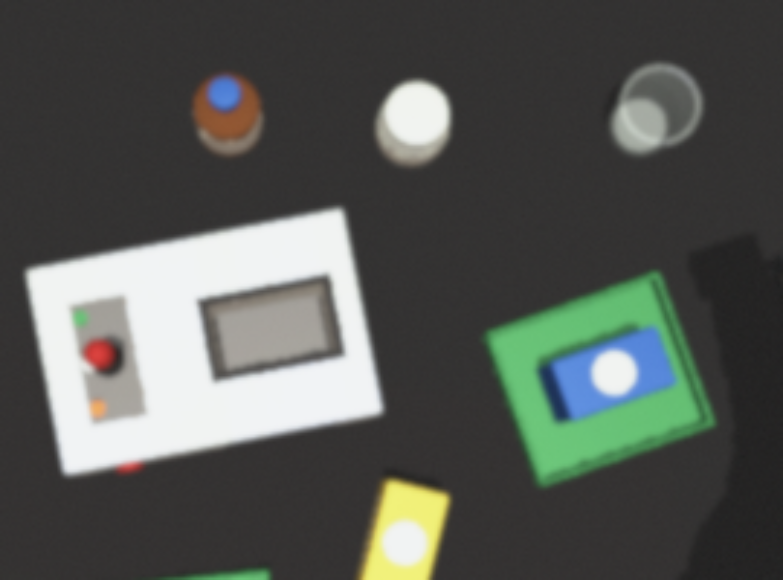

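The cartridge stands upright in the right-hand tray (top crop (613,372)). The switch is upright at (100,355), the bay is empty, and the bottle, jar and beaker look unmoved. The arm is clear, so I hand in.

```bash
python3 -c "
from station import ticket
print(ticket.sign_off())"
```

```text
the job is handed in; nothing more can be done
None
```

The job is done and handed in at about 19.4 s of the 54 s allowed; the sign-off gave no verdict.

- **Switch:** I pushed the knob from forward to centre off with the gripper. The first push, straight sideways, did not move it over: wrist force read 34 N at the end of that move, and the switch sprang back forward. I narrowed the jaws around the knob and pushed along its arc, and it snapped to centre. It showed about 24 N just before snapping, well above the roughly 3 N stated, and I never found out why.
- **Cartridge:** I pressed it down about 6.5 mm (about 8 N) and it sprang up. I gripped it at 56 mm width, lifted it out, and set it down on the floor of the right-hand green tray. I pressed briefly to about 16 N before easing off and opening the jaws.
- **Last checks:** In the final top and scene pictures the lever is upright, the bay is empty, and the cartridge stands upright near the tray centre. The bottle, jar and beaker look unmoved by eye, but I did not measure them. The arm was clear of everything, with wrist force near zero (about 1 N).

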